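# Count to the third gap of the cassette dock and push the bur cassette home

### The job

With the fingers closed, run a fingertip along the top rail of the wire dock, starting over the first gap at the blue end and counting every gap, filled or empty, as far as the third. Then slide the orange-lidded bur cassette over the counter with your fingertips and push it into that third gap, fully home against the back stop. Only push the cassette, do not pick it up or tip it, and leave the grey cassettes, the jar and the dish where they are.

Things in the scene. Friction and masses are not known exactly. Their poses are not given: they have to be found in the camera images.
- rack: wire dock (black-coated dividers, bright top rail) fixed to the counter: a row of 6 gaps, open towards the robot (its -x), each 52 mm clear, centred at y = +145, +87, +29, -29, -87, -145 mm. Origin on the counter, mid-row, in the front plane of the back stop; x points into the dock (away from the robot), y along the row to the left. Third gap: y = +29 mm if the blue end is at +y, y = -29 mm if at -y
- mouth (a point): the middle of the dock's open side, on the counter, 64 mm from the back stop (dock x = -64 mm, y = 0), level with the divider noses; axes as the dock's. The 7 dividers are loops of black 6 mm wire, 43 mm high, with round noses, at y = +174, +116, +58, 0, -58, -116, -174 mm; they reach from here to the back stop, which is two wires at heights 12 and 28 mm
- rail: the dock's top rail: a straight round bar 10 mm in diameter and 358 mm long above the back stop, rigid and fixed. Origin at the middle of its axis; axes as the dock's, so it runs along y; its top line is 5 mm above the origin, 60 mm above the counter
- blue_end: blue plastic end plate at one end of the dock (either end), marking where counting begins; 72 x 10 x 48 mm high, fixed. Origin at the centre of its underside, 182 mm from the dock's middle along the row; axes as the dock's
- white_end: white plastic end plate at the other end of the dock, same size and origin
- cassette: closed aluminium bur cassette with an orange perforated lid, 72 (its x) x 46 (its y) x 30 mm high, 0.13 to 0.25 kg, loose, flat on the counter on the robot's side of the dock, within 0.12 rad of the dock's axes. Origin at the centre of its underside, z up. Fully home, its origin is at dock x = -36 mm and its near end stands 8 mm out from the divider noses
- racked_a: grey-lidded bur cassette, same size as the orange one, already home in gap y = +145 mm of the dock; a loose bystander. Origin and axes as for the orange one
- racked_b: grey-lidded bur cassette, same size as the orange one, already home in gap y = -87 mm of the dock; a loose bystander. Origin and axes as for the orange one
- jar: glass jar with a steel lid, 64 mm in diameter, 82 mm high, loose, to the left of the dock; a bystander. Origin at the centre of its underside
- dish: small green glass dappen dish, 44 mm in diameter, 26 mm high, loose, to the right; a bystander. Origin at the centre of its underside
There are look-alikes about, which are no part of the job. What is shaped like the cassette but green is not meant. There is more than one size of the blue_end; the job needs the larger.

How it is judged:
By the outcome, as a careful person would: the job done as asked, in the order asked, and still so for the second after the job is handed in, with the robot touching nothing.
It also fails if it takes over 67 s, if anything falls off the work surface, if the arm or the gripper's body presses on something with over 40 N, if the wrist force passes 120 N, or if a joint passes its speed limit or range.

### The arm

A 6-joint arm with a two-finger parallel gripper is mounted at the origin on the work surface. World frame = base frame: x ahead of the robot, y to its left, z up, the work surface at z = 0. Lengths are in m, angles in rad, forces in N, time in s.
With the tool pointing down it reaches from about 0.375 to 0.9 m from the base axis. Payload 3.1 kg.
Tool frame: the origin (TCP) lies on the centre line of the jaws, within the pads' length; the fingertips stand 19 mm ahead of it and the grasp point (between the pads) is the TCP; z points along the fingers, y is the line along which they close (so a half turn about z gives the same grasp; the last joint's range is limited). The gripper opens to 85 mm and grips with 20 to 120 N. Pads are 22 mm wide; open, the fingers measure 114 mm over their backs; the gripper's body (76 mm by 85 mm) begins 54 mm behind the grasp point. The pads swing forward as they close: fully open they stand 13 mm farther back than shut.
Start: joints at [-1.282, 0.527, 1.433, -0, 1.181, -0.178], TCP at [0.282, -0.558, 0.25] pointing down, gripper open.
Joint ranges: [-3.08, 3.08], [-0.75, 2.2], [0.22, 2.44], [-1.43, 4.57], [0, 2.65], [-2.85, 2.85]. Speed limits (rad/s): [2.79, 2.79, 3.14, 3.14, 3.14, 3.14].

### API

Orientations are given as a unit quaternion [x, y, z, w].
In Python, from station import manip gives the robot as it stands.
- The arm moves only by the tool servo_tool, never from a script. Its argument "rows" is a list that holds one entry, the list of rows, each a list of 7 numbers: the turn, a rotation vector about the tool's x, y, z in degrees, then the shift along the tool's x, y, z in m, then the gripper command: -1 is shut, 1 is fully open, values between are in proportion. In form: [[[wx, wy, wz, tx, ty, tz, jaw], ...]]. A call has 1 to 8 rows; each row shifts and turns the commanded pose from where the row before left it, along the tool's axes as they then stand; what a row does not reach is not made up. A row lasts 1/12 s, in which the tool goes at most 41.7 mm and 7.16 degrees, less where a joint would pass 70% of its speed; a pose out of reach is approached as far as the arm can. A call is refused whole if a number of a shift passes 0.0417 or a number of a turn 7.16, either way. A call with a gripper value outside its range is refused whole. The fingers move at their own pace and stop on an object; "squeeze" is the grip in N (left out, the last holds). Time passes only in rows, so rows that do not move let the fingers close. It gives the time, the measured TCP pose, the force, the opening and the grip force at its end, in the units of the state.
- manip.sense(): the state, without advancing time (a new reading comes with each control period).
- manip.snapshot(name): name is "side" or "top"; returns the picture (400x640x3 uint8, blue, green, red); there is no depth.
- manip.camera_info(name): a dict with "K" (3x3 intrinsics, pixels), "camera_from_world" (4x4, takes a point from world to camera coordinates). Camera axes: x right, y down, z forward; pixel columns grow to the right and rows downward; lengths in m; the calibration is good to about 2 mm. A picture is of the moment at which its call begins. camera_info takes no time and is no camera call.
- manip.sign_off(): hands the job in; it is judged then, once.
The state is a dict: "t": time; "q": joint angles; "qd": joint speeds; "tau": joint torques, N m; "tcp_pos": TCP position; "tool_rot": TCP orientation; "force": force on the tool from outside, world axes, zero at the start; "ft_torque": the same for the moment, N m; "finger_gap": opening from 0.0 (shut) to 1.0 (fully open); "gripper_force": force on a finger pad.
Only numpy, scipy, OpenCV 4.12 (cv2) and the standard library are available. Lean on these libraries where they do the work, as an engineer would, in place of code of your own. Each camera call takes 0.05 s, during which the arm holds its last target. There are 200 camera calls.

## Working session

There is one attempt and no reset: what is moved stays moved. The work goes in short steps, Python scripts to look and compute and a tool call to move; the robot and the scene stay as the last step left them, time stands still between calls to the robot, and variables do not carry over. Pictures are saved under pics/ and viewed, at most 10 in all, crops included, and the job is handed in when it is done.

Besides the shell and the picture viewer there is one more tool, called after ">>>" as a command line: name --argument value ..., lists and objects as JSON in quotes. servo_tool: Moves the arm, as the interface text tells. Its arguments: {"type":"object","properties":{"rows":{"type":"array","items":{"type":"array","items":{"type":"array","items":{"type":"number"}}}},"squeeze":{"type":"number"}},"required":["rows"]}

```bash
mkdir -p pics; ls
python3 - <<'E'
from station import manip
import cv2
for n in("side","top"):
    im=manip.snapshot(n); cv2.imwrite(f"pics/{n}0.png",im)
    c=manip.camera_info(n); print(n,c["K"],c["camera_from_world"])
s=manip.sense(); print(s)
E
```

```text
pics
side [[389.48404333   0.         309.79617117]
 [  0.         389.48404333 197.61600384]
 [  0.           0.           1.        ]] [[-0.96580132 -0.25899348  0.01225536  0.54975009]
 [-0.20403179  0.72997957 -0.65230427  0.17503875]
 [ 0.15999639 -0.6324968  -0.75785813  1.12182903]
 [ 0.          0.          0.          1.        ]]
top [[392.98124315   0.         310.00947111]
 [  0.         392.98124315 201.63833916]
 [  0.           0.           1.        ]] [[ 0.01122211 -0.9994496   0.03121807 -0.04851663]
 [-0.98279565 -0.01678029 -0.18393242  0.58377372]
 [ 0.18435503 -0.02861687 -0.98244303  0.8804483 ]
 [ 0.          0.          0.          1.        ]]
{'t': 0.1, 'q': array([-1.28148557e+00,  5.28356108e-01,  1.43377098e+00,  7.57765896e-06,
        1.18142293e+00, -1.78493068e-01]), 'qd': array([-0.00045568, -0.00230508, -0.00174548, -0.00163807, -0.00211942,
       -0.00068723]), 'tau': array([ 8.91883064e-04, -4.43304634e+01, -1.78587627e+01, -2.12573646e-04,
        3.89773078e-03, -1.08532959e-06]), 'tcp_pos': array([ 0.28168459, -0.55724035,  0.24944297]), 'tool_rot': array([ 9.72769305e-01,  2.31773426e-01, -5.07015787e-05, -9.77376286e-04]), 'force': array([ 0.11251808, -0.15020974,  0.23985913]), 'ft_torque': array([ 0.00608157, -0.02934357,  0.01548452]), 'gripper_force': 0.0, 'finger_gap': 0.9942989313859278}
```

View pics/top0.png

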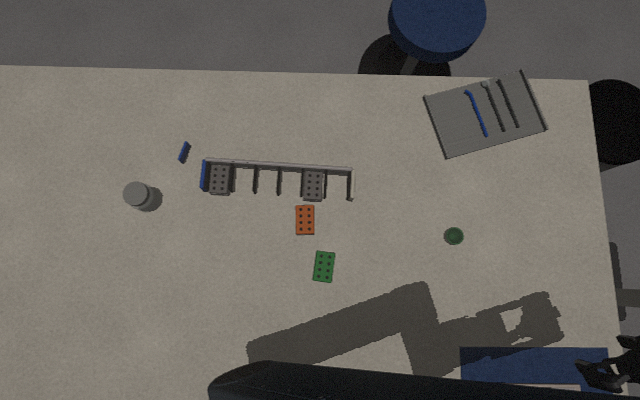

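View pics/side0.png

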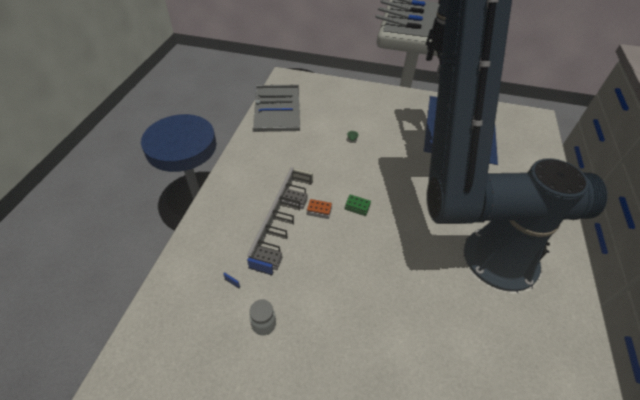

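The top view shows two blue plates: the large one at (203,174), attached to the dock's left (+y) end, and a small loose one at (184,152). I take the attached one as blue_end. The orange cassette is at (305,220). The green look-alike at (324,266) isn't meant. I'll confirm with a crop and measure.

```bash
cat > h.py <<'E'
import numpy as np, cv2
from station import manip
def ray(n,uv,z):
    c=manip.camera_info(n);T=np.array(c["camera_from_world"]);R,t=T[:3,:3],T[:3,3]
    o=-R.T@t; d=R.T@np.linalg.inv(c["K"])@np.array([*uv,1.]); return o+d*(z-o[2])/d[2]
def proj(n,p):
    c=manip.camera_info(n);T=np.array(c["camera_from_world"]);q=c["K"]@(T[:3,:3]@p+T[:3,3]);return q[:2]/q[2]
def orange(n,im=None):
    im=manip.snapshot(n) if im is None else im
    h=cv2.cvtColor(im,cv2.COLOR_BGR2HSV);m=cv2.inRange(h,(3,120,80),(18,255,255))
    m=cv2.morphologyEx(m,cv2.MORPH_CLOSE,np.ones((5,5)))
    c=max(cv2.findContours(m,0,1)[0],key=cv2.contourArea)
    w=np.array([ray(n,p[0],.03)[:2] for p in c])*1000
    (cx,cy),sz,a=cv2.minAreaRect(w.astype(np.float32)); return (cx,cy),sz,a,cv2.boundingRect(c)
E
python3 - <<'E'
from h import *
t=cv2.imread("pics/top0.png"); s=cv2.imread("pics/side0.png")
print(orange("top",t),orange("side",s))
cv2.imwrite("pics/crop_top.png",cv2.resize(t[135:290,170:370],None,fx=3.9,fy=3.8,interpolation=cv2.INTER_CUBIC))
h=cv2.cvtColor(t,cv2.COLOR_BGR2HSV);m=cv2.inRange(h,(105,120,40),(130,255,255))
for c in cv2.findContours(m,0,1)[0]:
    if cv2.contourArea(c)>25: print(cv2.boundingRect(c),cv2.minAreaRect(c))
E
```

```text
((546.2513427734375, -28.228593826293945), (68.51774597167969, 41.47857666015625), 0.9623833894729614, (296, 205, 18, 29)) ((545.9614868164062, -23.6397647857666), (67.62387084960938, 44.634239196777344), 2.0186874866485596, (308, 200, 23, 14))
(461, 356, 140, 37) ((531.2929077148438, 370.2826232910156), (140.5664520263672, 30.612211227416992), 5.511477470397949)
(200, 160, 6, 28) ((202.66722106933594, 173.5784912109375), (3.563657522201538, 27.28243064880371), 6.709836959838867)
(465, 90, 23, 47) ((477.1216125488281, 112.27027893066406), (50.566043853759766, 4.650799751281738), 65.77225494384766)
(391, 0, 95, 53) ((438.0, 26.0), (52.0, 94.0), 90.0)
```

View pics/crop_top.png

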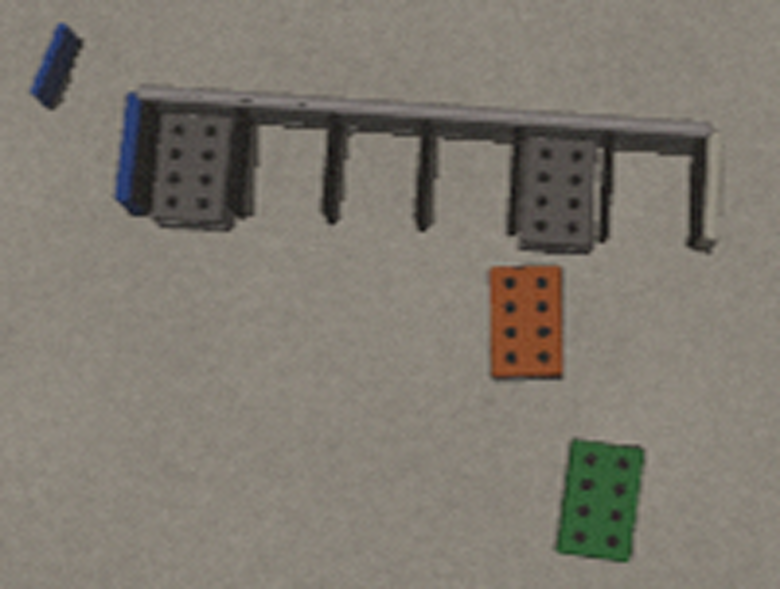

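The crop confirms the layout. The large blue plate is on the dock's +y end at crop (128,150). Dividers at crop x=333 and 425 bound gap 3, which is empty. The orange cassette sits in front of gap 5 at crop (526,322). Next I'll get the dock pose from the rail line and the end features.

```bash
cat > dock.py <<'E'
from h import *
def W(cx,cy,z): return ray("top",(170+cx/3.9,135+cy/3.8),z)*1000
if __name__=="__main__":
    L,Rr=W(137,94,.055),W(711,130,.055); print("rail ends",L,Rr,np.linalg.norm(L-Rr))
    d=(L-Rr)[:2]; yaw=np.arctan2(-d[0],d[1]); c=(L+Rr)[:2]/2; print("rail mid",c,"yaw deg",np.degrees(yaw))
    R=np.array([[np.cos(yaw),-np.sin(yaw)],[np.sin(yaw),np.cos(yaw)]])
    for n,p in dict(noseA=W(333,219,.025),noseB=W(425,226,.025),blue=ray("top",(202.7,173.6),.048)*1000,orange=np.array([546.2,-26,30]),rbnear=W(558,238,.03),ranear=W(193,218,.03)).items():
        print(n,R.T@(p[:2]-c))
    for y in(145,29,-29): print(y,c+R@[0,y])
    t=cv2.imread("pics/top0.png").astype(float).mean(2)
    for u in (230,265,292,335): print(u,t[155:182,u].astype(int))
    s=manip.sense(); from scipy.spatial.transform import Rotation as Q
    print(Q.from_quat(s['tool_rot']).as_matrix().round(3))
E
python3 dock.py
python3 - <<'E'
import cv2
s=cv2.imread("pics/side0.png"); cv2.imwrite("pics/crop_side.png",cv2.resize(s[160:280,235:345],None,fx=5,fy=5,interpolation=cv2.INTER_CUBIC))
E
```

```text
rail ends [682.70484848 213.49746248  55.        ] [ 666.16424689 -142.00847667   55.        ] 355.89052287282846
rail mid [674.43454769  35.7444929 ] yaw deg -2.663875881905764
noseA [-66.80454586  54.6086378 ]
noseB [-67.70463257  -3.45923812]
blue [-32.91284388 181.87308567]
orange [-125.22629681  -67.63768337]
rbnear [-71.24920081 -87.54845565]
ranear [-72.77041938 141.03643352]
145 [681.17366288 180.58780247]
29 [675.78237072  64.71315482]
-29 [673.08672465   6.77583099]
230 [127 130 133 129 107 122 115  98  46  42  44  48  42  37  37  38  39  34
  40  40  39  35  38  33  37  37  37]
265 [130 129 125 128 132 133 102 114 128 108  64  54  49  49  57 121 131 128
 128 126 125 123 123 123 126 125 124]
292 [131 132 130 129 127 132 129 131 103 116 120 103  56  54  49  50  57 122
 128 128 130 131 130 134 131 130 125]
335 [129 128 125 129 129 129 130 127 126 129 129 108 116 122 100  55  56  48
  46  60 130 132 129 137 129 132 132]
[[ 0.893  0.451 -0.001]
 [ 0.451 -0.893  0.002]
 [ 0.    -0.002 -1.   ]]
```

View pics/crop_side.png

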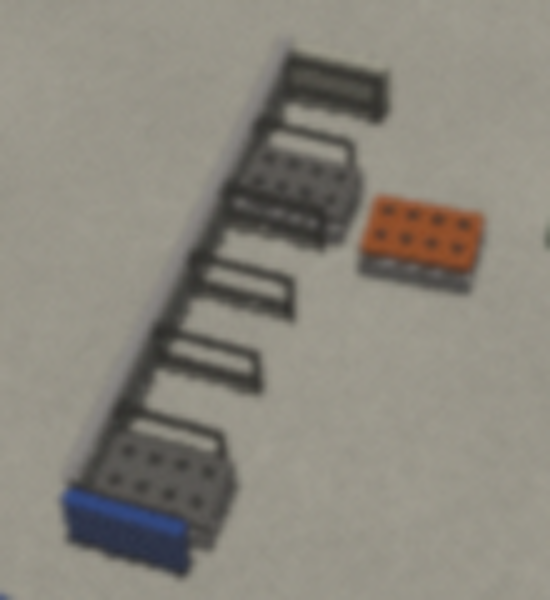

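The side crop agrees: big blue plate at crop (125,530), gap 3 empty. First I turn the tool so its x runs along dock +y and its y along dock +x.

>>> servo_tool --rows '[[[0, 0, -7, 0, 0, 0, -1], [0, 0, -7, 0, 0, 0, -1], [0, 0, -7, 0, 0, 0, -1], [0, 0, -7, 0, 0, 0, -1], [0, 0, -7, 0, 0, 0, -1], [0, 0, -7, 0, 0, 0, -1], [0, 0, -7, 0, 0, 0, -1], [0, 0, -7, 0, 0, 0, -1]]]'

```text
t: 0.77
tcp_pos: [0.2817, -0.5574, 0.2497]
tool_rot: [0.748, 0.664, 0.0, -0.001]
force: [-0.7, 0.6, 0.0]
finger_gap: 0.001
gripper_force: 0.0
```

>>> servo_tool --rows '[[[0, 0, -4.5, 0, 0, 0, -1], [0, 0, 0, 0.036, 0.017, 0, -1], [0, 0, 0, 0.036, 0.017, 0, -1], [0, 0, 0, 0.036, 0.017, 0, -1], [0, 0, 0, 0.036, 0.017, 0, -1], [0, 0, 0, 0.036, 0.017, 0, -1], [0, 0, 0, 0.036, 0.017, 0, -1], [0, 0, 0, 0.036, 0.017, 0, -1]]]'

```text
t: 1.43
tcp_pos: [0.4129, -0.3097, 0.25]
tool_rot: [0.724, 0.69, 0.0, -0.0]
force: [0.5, -1.0, -0.5]
finger_gap: 0.002
gripper_force: 0.0
```

>>> servo_tool --rows '[[[0, 0, 0, 0.036, 0.017, 0, -1], [0, 0, 0, 0.036, 0.017, 0, -1], [0, 0, 0, 0.036, 0.017, 0, -1], [0, 0, 0, 0.036, 0.017, 0, -1], [0, 0, 0, 0.036, 0.017, 0, -1], [0, 0, 0, 0.036, 0.017, 0, -1], [0, 0, 0, 0.036, 0.017, 0, -1], [0, 0, 0, 0.036, 0.017, 0, -1]]]'

```text
t: 2.1
tcp_pos: [0.5623, -0.0284, 0.25]
tool_rot: [0.723, 0.69, -0.0, -0.0]
force: [1.0, -0.2, -0.1]
finger_gap: -0.0
gripper_force: 0.0
```

>>> servo_tool --rows '[[[0, 0, 0, 0.0268, 0.0136, 0.018, -1], [0, 0, 0, 0.0268, 0.0136, 0.018, -1], [0, 0, 0, 0.0268, 0.0136, 0.018, -1], [0, 0, 0, 0.0268, 0.0136, 0.018, -1], [0, 0, 0, 0.0268, 0.0136, 0.018, -1], [0, 0, 0, 0.0268, 0.0136, 0.018, -1], [0, 0, 0, 0.0268, 0.0136, 0.018, -1], [0, 0, 0, 0.0268, 0.0136, 0.018, -1]]]'

```text
t: 2.77
tcp_pos: [0.6808, 0.18, 0.1047]
tool_rot: [0.724, 0.69, -0.001, -0.0]
force: [1.1, -0.8, 0.3]
finger_gap: 0.001
gripper_force: 0.0
```

>>> servo_tool --rows '[[[0, 0, 0, 0, 0, 0.004, -1], [0, 0, 0, 0, 0, 0.004, -1], [0, 0, 0, 0, 0, 0.004, -1], [0, 0, 0, 0, 0, 0.004, -1], [0, 0, 0, 0, 0, 0.004, -1], [0, 0, 0, 0, 0, 0.002, -1], [0, 0, 0, 0, 0, 0, -1], [0, 0, 0, 0, 0, 0, -1]]]'

```text
t: 3.43
tcp_pos: [0.6808, 0.178, 0.0847]
tool_rot: [0.724, 0.69, 0.0, 0.0]
force: [-0.6, 0.3, -0.4]
finger_gap: -0.002
gripper_force: 0.0
```

Run:
```python
from h import *
a=manip.snapshot("top");b=manip.snapshot("side")
x=cv2.resize(a[110:260,150:350],(800,600))[:, :420]; y=cv2.resize(b[160:300,220:320],(380,532))
o=np.zeros((600,800,3),np.uint8); o[:,:420]=x; o[:532,420:]=y
cv2.imwrite("pics/trace.png",o); print(manip.sense()['force'],manip.sense()['tcp_pos'])
```

```text
[-0.1332384  -0.01275718  0.75729644] [0.68102863 0.17832136 0.08490015]
```

View pics/trace.png

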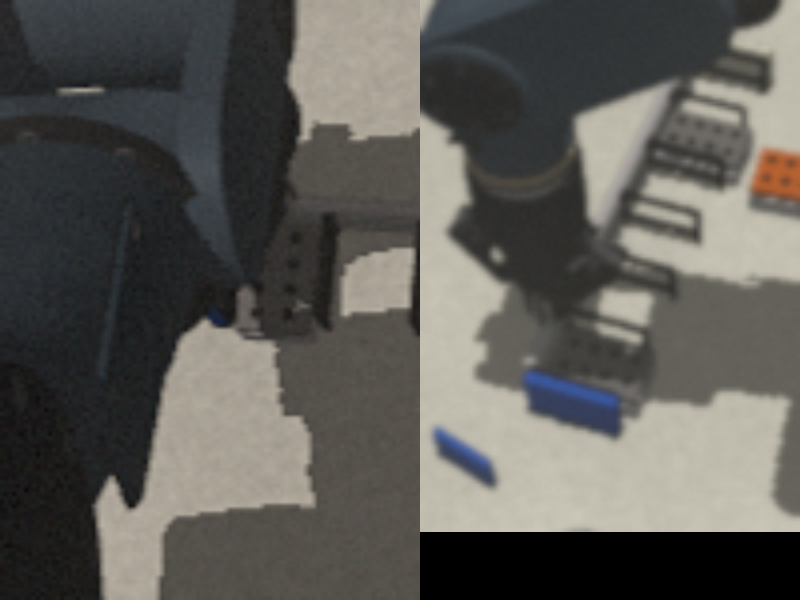

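The side view shows the closed fingertips at about crop (550,310), over the rail just above gap 1 and its grey cassette. I'll lower onto the rail.

>>> servo_tool --rows '[[[0, 0, 0, 0, 0, 0.002, -1], [0, 0, 0, 0, 0, 0.001, -1], [0, 0, 0, 0, 0, 0.001, -1], [0, 0, 0, 0, 0, 0.001, -1], [0, 0, 0, 0, 0, 0.001, -1], [0, 0, 0, 0, 0, 0.0005, -1], [0, 0, 0, 0, 0, 0, -1]]]'

```text
t: 4.12
tcp_pos: [0.6808, 0.1787, 0.079]
tool_rot: [0.723, 0.69, 0.0, 0.0]
force: [-1.7, -0.3, 6.1]
finger_gap: -0.0
gripper_force: 2.8
```

Contact at 6 N. I'll run along the rail to the third gap.

>>> servo_tool --rows '[[[0, 0, 0, -0.005, 0, 0, -1], [0, 0, 0, -0.005, 0, 0, -1], [0, 0, 0, -0.005, 0, 0, -1], [0, 0, 0, -0.005, 0, 0, -1], [0, 0, 0, -0.005, 0, 0, -1], [0, 0, 0, -0.005, 0, 0, -1], [0, 0, 0, -0.005, 0, 0, -1], [0, 0, 0, -0.005, 0, 0, -1]]]'

```text
t: 4.78
tcp_pos: [0.68, 0.1392, 0.079]
tool_rot: [0.724, 0.69, 0.002, 0.0]
force: [-0.6, 3.7, 6.6]
finger_gap: 0.002
gripper_force: 2.8
```

>>> servo_tool --rows '[[[0, 0, 0, -0.005, 0, 0, -1], [0, 0, 0, -0.005, 0, 0, -1], [0, 0, 0, -0.005, 0, 0, -1], [0, 0, 0, -0.005, 0, 0, -1], [0, 0, 0, -0.005, 0, 0, -1], [0, 0, 0, -0.005, 0, 0, -1], [0, 0, 0, -0.005, 0, 0, -1], [0, 0, 0, -0.005, 0, 0, -1]]]'

```text
t: 5.45
tcp_pos: [0.678, 0.0993, 0.079]
tool_rot: [0.724, 0.69, 0.002, 0.0]
force: [0.0, 4.2, 6.1]
finger_gap: 0.001
gripper_force: 3.0
```

>>> servo_tool --rows '[[[0, 0, 0, -0.005, 0, 0, -1], [0, 0, 0, -0.005, 0, 0, -1], [0, 0, 0, -0.005, 0, 0, -1], [0, 0, 0, -0.005, 0, 0, -1], [0, 0, 0, -0.005, 0, 0, -1], [0, 0, 0, -0.005, 0, 0, -1], [0, 0, 0, -0.004, 0, 0, -1], [0, 0, 0, 0, 0, 0, -1]]]'

```text
t: 6.12
tcp_pos: [0.6763, 0.0644, 0.079]
tool_rot: [0.724, 0.69, 0.001, 0.001]
force: [0.3, 2.4, 6.7]
finger_gap: 0.002
gripper_force: 3.1
```

The fingertip is over gap 3. I'll lift, then move beside the cassette's -y side with the jaws partly open along dock x.

>>> servo_tool --rows '[[[0, 0, 0, 0, 0, -0.02, -1], [0, 0, 0, 0, 0, -0.025, -1], [0, 0, 0, 0, 0, -0.025, -1], [0, 0, 0, -0.0306, -0.0256, 0, -0.2], [0, 0, 0, -0.0306, -0.0256, 0, -0.2], [0, 0, 0, -0.0306, -0.0256, 0, -0.2], [0, 0, 0, -0.0306, -0.0256, 0, -0.2], [0, 0, 0, -0.0306, -0.0256, 0, -0.2]]]'

```text
t: 6.78
tcp_pos: [0.5385, -0.0835, 0.1476]
tool_rot: [0.723, 0.691, -0.0, 0.0]
force: [0.6, -1.1, -0.0]
finger_gap: 0.401
gripper_force: 0.0
```

>>> servo_tool --rows '[[[0, 0, 0, 0, 0, 0.02, -0.2], [0, 0, 0, 0, 0, 0.02, -0.2], [0, 0, 0, 0, 0, 0.02, -0.2], [0, 0, 0, 0, 0, 0.02, -0.2], [0, 0, 0, 0, 0, 0.015, -0.2], [0, 0, 0, 0, 0, 0, -0.2]]]'

```text
t: 7.28
tcp_pos: [0.538, -0.082, 0.0498]
tool_rot: [0.724, 0.69, -0.002, -0.003]
force: [-0.4, 0.4, 0.2]
finger_gap: 0.399
gripper_force: 0.0
```

Run:
```python
from h import *
a=manip.snapshot("top");b=manip.snapshot("side")
print(orange("top",a),orange("side",b))
x=cv2.resize(a[150:300,230:430],(600,450))[:,:420]; y=cv2.resize(b[150:290,240:340],(380,532))
o=np.zeros((600,800,3),np.uint8); o[:450,:420]=x; o[:532,420:]=y
cv2.imwrite("pics/beside.png",o); print(manip.sense()['force'],manip.sense()['tcp_pos'])
```

```text
Traceback (most recent call last):
  File "h.py", line 12, in orange
    c=max(cv2.findContours(m,0,1)[0],key=cv2.contourArea)
ValueError: max() iterable argument is empty
```

Run:
```python
from h import *
b=manip.snapshot("side")
print(orange("side",b))
cv2.imwrite("pics/beside.png",cv2.resize(b[150:290,240:380],(600,600)))
```

```text
((548.3499145507812, -24.802093505859375), (67.69469451904297, 46.738525390625), 2.4157001972198486, (308, 199, 23, 15))
```

View pics/beside.png

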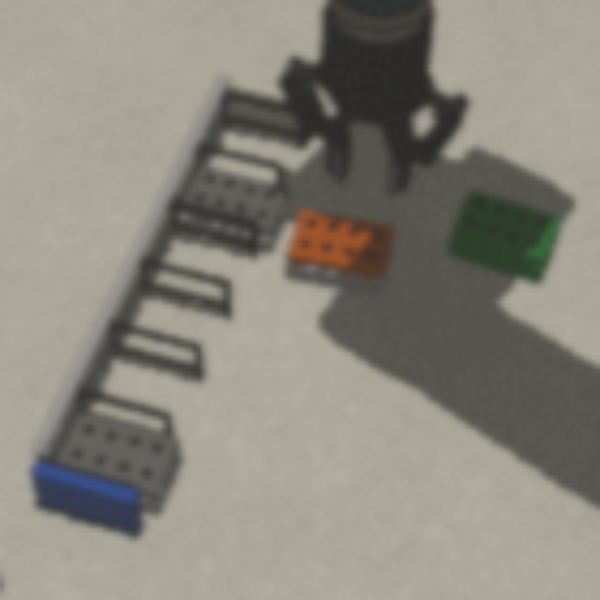

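The side view shows both fingers at crop (340,170) and (400,180), beside the cassette's -y face and clear of the green one. I'll lower and push along +y.

>>> servo_tool --rows '[[[0, 0, 0, 0, 0.004, 0.014, -0.2], [0, 0, 0, 0, 0, 0.012, -0.2], [0, 0, 0, 0, 0, 0, -0.2], [0, 0, 0, 0.006, 0, 0, -0.2], [0, 0, 0, 0.006, 0, 0, -0.2], [0, 0, 0, 0.006, 0, 0, -0.2], [0, 0, 0, 0.006, 0, 0, -0.2], [0, 0, 0, 0.006, 0, 0, -0.2]]]'

```text
t: 8.1
tcp_pos: [0.546, -0.0516, 0.0274]
tool_rot: [0.723, 0.691, 0.0, 0.001]
force: [0.1, -0.5, 1.6]
finger_gap: 0.396
gripper_force: 0.6
```

>>> servo_tool --rows '[[[0, 0, 0, 0.006, 0, 0, -0.2], [0, 0, 0, 0.006, 0, 0, -0.2], [0, 0, 0, 0.006, 0, 0, -0.2], [0, 0, 0, 0.006, 0, 0, -0.2], [0, 0, 0, 0.006, 0, 0, -0.2], [0, 0, 0, 0.006, 0, 0, -0.2], [0, 0, 0, 0.006, 0, 0, -0.2], [0, 0, 0, 0, 0, 0, -0.2]]]'

```text
t: 8.77
tcp_pos: [0.5474, -0.0089, 0.0267]
tool_rot: [0.723, 0.691, -0.0, -0.0]
force: [-0.8, 1.0, 0.3]
finger_gap: 0.401
gripper_force: 0.0
```

Run:
```python
from h import *
print(orange("side"))
```

```text
((551.822265625, 29.837867736816406), (43.4033088684082, 68.76712036132812), 88.19652557373047, (301, 212, 25, 16))
```

>>> servo_tool --rows '[[[0, 0, 0, 0.006, 0, 0, -0.2], [0, 0, 0, 0.006, 0, 0, -0.2], [0, 0, 0, 0.006, 0, 0, -0.2], [0, 0, 0, 0.006, 0, 0, -0.2], [0, 0, 0, 0.006, 0, 0, -0.2], [0, 0, 0, 0.006, 0, 0, -0.2], [0, 0, 0, 0.004, 0, 0, -0.2], [0, 0, 0, 0.002, 0, 0, -0.2]]]'

```text
t: 9.48
tcp_pos: [0.5496, 0.0325, 0.0268]
tool_rot: [0.723, 0.691, -0.0, -0.0]
force: [-0.4, -1.2, 0.2]
finger_gap: 0.401
gripper_force: 0.3
```

>>> servo_tool --rows '[[[0, 0, 0, 0, 0, 0, -0.2], [0, 0, 0, -0.01, 0, 0, -0.2], [0, 0, 0, -0.03, 0, 0, -0.2], [0, 0, 0, 0, 0, -0.03, -0.6], [0, 0, 0, 0, -0.02, -0.035, -0.6], [0, 0, 0, 0, -0.04, 0, -0.6], [0, 0, 0, 0, -0.04, 0, -0.6], [0, 0, 0, 0, 0, 0, -0.6]]]'

```text
t: 10.15
tcp_pos: [0.4346, -0.0013, 0.0917]
tool_rot: [0.724, 0.69, -0.005, -0.008]
force: [-1.6, 0.1, 0.0]
finger_gap: 0.196
gripper_force: 0.0
```

Run:
```python
from h import *
a=manip.snapshot("top");b=manip.snapshot("side")
o=np.zeros((600,800,3),np.uint8); o[:420,:420]=cv2.resize(a[145:250,200:305],(420,420)); o[:532,420:]=cv2.resize(b[150:290,240:340],(380,532))
cv2.imwrite("pics/pre.png",o)
for n,i in(("side",b),("top",a)):
    try: print(orange(n,i))
    except Exception as e: print(n,e)
```

```text
((552.1260375976562, 70.41653442382812), (44.81623840332031, 68.44438934326172), 88.16490936279297, (297, 222, 25, 17))
((553.046630859375, 65.36941528320312), (44.006065368652344, 68.47557067871094), 86.93844604492188, (256, 202, 21, 28))
```

View pics/pre.png

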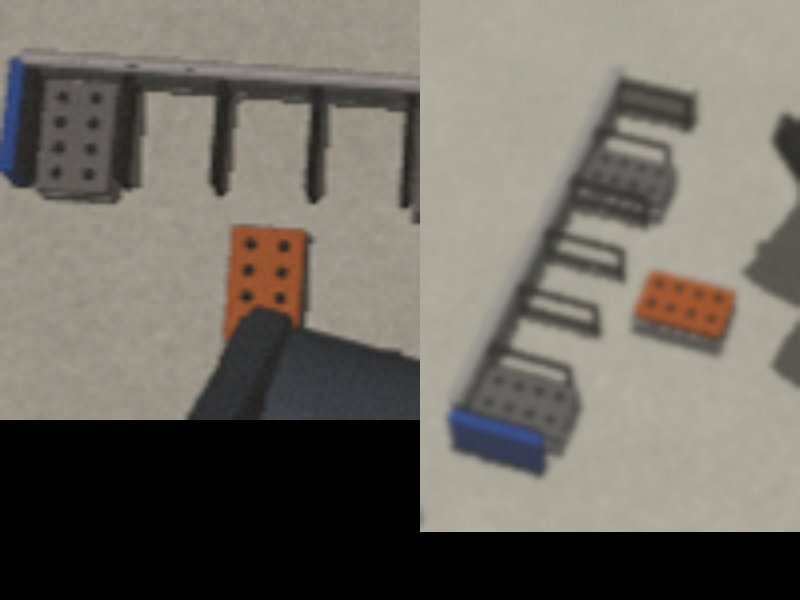

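The top view shows the lid centre at about crop (266,282) and the noses at (221,193) and (316,200). The cassette is parallel to the gap but about 2 mm too far to -y, so I'll nudge it.

>>> servo_tool --rows '[[[0, 0, 0, 0, 0.035, 0, -0.2], [0, 0, 0, 0, 0.035, 0, -0.2], [0, 0, 0, 0, 0.03, 0.01, -0.2], [0, 0, 0, 0, 0, 0.03, -0.2], [0, 0, 0, 0, 0, 0.025, -0.2], [0, 0, 0, 0, 0, 0, -0.2], [0, 0, 0, 0, 0, 0, -0.2]]]'

```text
t: 10.83
tcp_pos: [0.548, -0.0088, 0.0256]
tool_rot: [0.724, 0.69, -0.001, -0.001]
force: [0.3, -0.2, 0.1]
finger_gap: 0.401
gripper_force: 0.0
```

>>> servo_tool --rows '[[[0, 0, 0, 0.02, 0, 0, -0.2], [0, 0, 0, 0.013, 0, 0, -0.2], [0, 0, 0, 0.005, 0, 0, -0.2], [0, 0, 0, 0.003, 0, 0, -0.2], [0, 0, 0, 0.002, 0, 0, -0.2], [0, 0, 0, 0.001, 0, 0, -0.2], [0, 0, 0, 0, 0, 0, -0.2], [0, 0, 0, 0, 0, 0, -0.2]]]'

```text
t: 11.5
tcp_pos: [0.5499, 0.0354, 0.0269]
tool_rot: [0.724, 0.69, 0.0, 0.0]
force: [-0.4, 0.5, 0.4]
finger_gap: 0.399
gripper_force: 0.0
```

>>> servo_tool --rows '[[[0, 0, 0, -0.01, 0, 0, -0.2], [0, 0, 0, -0.03, 0, 0, -0.2], [0, 0, 0, 0, 0, -0.03, -0.6], [0, 0, 0, 0, -0.02, -0.035, -0.6], [0, 0, 0, 0, -0.04, 0, -0.6], [0, 0, 0, 0, -0.04, 0, -0.6], [0, 0, 0, 0, 0, 0, -0.7], [0, 0, 0, 0, 0, 0, -0.7]]]'

```text
t: 12.17
tcp_pos: [0.4441, 0.0005, 0.0918]
tool_rot: [0.724, 0.69, -0.001, -0.002]
force: [0.1, -0.1, 0.8]
finger_gap: 0.148
gripper_force: 0.0
```

>>> servo_tool --rows '[[[0, 0, 7, 0, 0, 0, -0.7], [0, 0, 7, 0, 0, 0, -0.7], [0, 0, 7, 0, 0, 0, -0.7], [0, 0, 7, 0, 0, 0, -0.7], [0, 0, 7, 0, 0, 0, -0.7], [0, 0, 7, 0, 0, 0, -0.7], [0, 0, 7, 0, 0, 0, -0.7], [0, 0, 7, 0, 0, 0, -0.7]]]'

```text
t: 12.83
tcp_pos: [0.4502, -0.0006, 0.0917]
tool_rot: [0.964, 0.267, 0.001, 0.001]
force: [0.6, -1.2, -0.7]
finger_gap: 0.152
gripper_force: 0.0
```

>>> servo_tool --rows '[[[0, 0, 7, 0, 0, 0, -0.7], [0, 0, 7, 0, 0, 0, -0.7], [0, 0, 7, 0, 0, 0, -0.7], [0, 0, 7, 0, 0, 0, -0.7], [0, 0, 6, 0, 0, 0, -0.7], [0, 0, 0, 0, 0, 0, -0.7], [0, 0, 0, 0, 0, 0, -0.7]]]'

```text
t: 13.42
tcp_pos: [0.4495, -0.0003, 0.0917]
tool_rot: [1.0, -0.022, 0.001, 0.0]
force: [0.4, 0.6, -0.5]
finger_gap: 0.149
gripper_force: 0.0
```

Run:
```python
from h import *
from scipy.spatial.transform import Rotation as Q
print(orange("side"),orange("top")); s=manip.sense(); print(s['tcp_pos'],Q.from_quat(s['tool_rot']).as_matrix().round(4))
```

```text
((552.2118530273438, 73.07992553710938), (44.82904815673828, 68.43739318847656), 88.18171691894531, (297, 222, 25, 17)) ((561.7532958984375, 67.86321258544922), (44.1749267578125, 51.80865478515625), 87.39755249023438, (255, 201, 20, 22))
[ 4.48937824e-01 -5.89270496e-05  9.17408979e-02] [[ 9.99e-01 -4.52e-02  9.00e-04]
 [-4.52e-02 -9.99e-01 -2.00e-04]
 [ 9.00e-04  2.00e-04 -1.00e+00]]
```

>>> servo_tool --rows '[[[0, 0, 0, 0, -0.025, 0, -0.7], [0, 0, 0, 0, -0.025, 0, -0.7], [0, 0, 0, 0, -0.024, 0, -0.7], [0, 0, 0, 0, 0, 0.03, -0.7], [0, 0, 0, 0, 0, 0.025, -0.7], [0, 0, 0, 0, 0, 0.01, -0.7], [0, 0, 0, 0, 0, 0, -0.7], [0, 0, 0, 0, 0, 0, -0.7]]]'

```text
t: 14.18
tcp_pos: [0.4514, 0.0741, 0.0266]
tool_rot: [1.0, -0.023, -0.001, -0.0]
force: [-0.2, -0.3, 0.7]
finger_gap: 0.147
gripper_force: 0.0
```

>>> servo_tool --rows '[[[0, 0, 0, 0.012, 0, 0, -0.7], [0, 0, 0, 0.012, 0, 0, -0.7], [0, 0, 0, 0.008, 0, 0, -0.7], [0, 0, 0, 0.006, 0, 0, -0.7], [0, 0, 0, 0.006, 0, 0, -0.7], [0, 0, 0, 0.006, 0, 0, -0.7], [0, 0, 0, 0.006, 0, 0, -0.7], [0, 0, 0, 0.006, 0, 0, -0.7]]]'

```text
t: 14.85
tcp_pos: [0.513, 0.0714, 0.0269]
tool_rot: [1.0, -0.023, -0.001, -0.0]
force: [-0.8, 0.0, 0.6]
finger_gap: 0.151
gripper_force: 0.6
```

Run:
```python
from h import *
a=manip.snapshot("top");b=manip.snapshot("side")
s=manip.sense(); print(s['tcp_pos'],s['force'])
o=np.zeros((600,800,3),np.uint8); o[:420,:420]=cv2.resize(a[145:250,200:305],(420,420)); o[:532,420:]=cv2.resize(b[170:275,250:325],(380,532))
cv2.imwrite("pics/mid.png",o)
for n,i in(("side",b),("top",a)):
    try: print(orange(n,i))
    except Exception as e: print(n,e)
```

```text
[0.5147306  0.07123992 0.02684523] [ 0.19435855 -0.78256205  0.14873507]
((565.0503540039062, 72.25421142578125), (44.2524528503418, 60.74290084838867), 88.58152770996094, (294, 222, 20, 16))
top max() iterable argument is empty
```

View pics/mid.png

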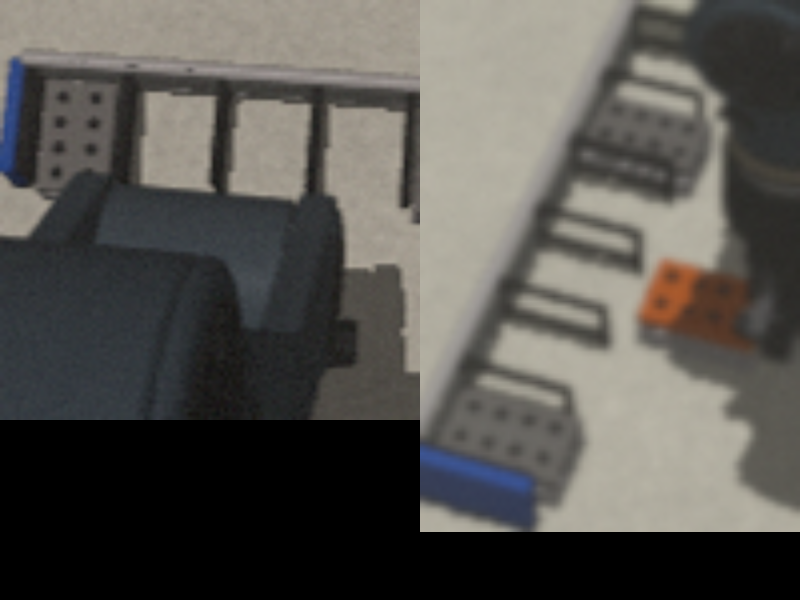

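The cassette is moving straight towards the gap between dividers at crop (590,235) and (560,310). I'll enter slowly.

>>> servo_tool --rows '[[[0, 0, 0, 0.003, 0, 0, -0.7], [0, 0, 0, 0.003, 0, 0, -0.7], [0, 0, 0, 0.003, 0, 0, -0.7], [0, 0, 0, 0.003, 0, 0, -0.7], [0, 0, 0, 0.003, 0, 0, -0.7], [0, 0, 0, 0.003, 0, 0, -0.7], [0, 0, 0, 0.003, 0, 0, -0.7], [0, 0, 0, 0.003, 0, 0, -0.7]]]'

```text
t: 15.62
tcp_pos: [0.5378, 0.0703, 0.0268]
tool_rot: [1.0, -0.024, -0.0, -0.0]
force: [-0.2, 0.2, 0.3]
finger_gap: 0.152
gripper_force: 0.3
```

Run:
```python
from h import *
b=manip.snapshot("side");print(orange("side",b))
s=manip.sense(); print(s['tcp_pos'],s['force'])
```

```text
((589.6433715820312, 69.78077697753906), (46.28410339355469, 61.692161560058594), 88.5739974975586, (286, 219, 20, 17))
[0.53876563 0.07013404 0.02686079] [ 0.56967838 -0.02238189 -0.29624513]
```

>>> servo_tool --rows '[[[0, 0, 0, 0.004, 0, 0, -0.7], [0, 0, 0, 0.004, 0, 0, -0.7], [0, 0, 0, 0.004, 0, 0, -0.7], [0, 0, 0, 0.004, 0, 0, -0.7], [0, 0, 0, 0.003, 0, 0, -0.7], [0, 0, 0, 0.003, 0, 0, -0.7], [0, 0, 0, 0.003, 0, 0, -0.7], [0, 0, 0, 0, 0, 0, -0.7]]]'

```text
t: 16.33
tcp_pos: [0.5635, 0.069, 0.0269]
tool_rot: [1.0, -0.024, 0.001, 0.0]
force: [-0.0, -0.6, 0.4]
finger_gap: 0.15
gripper_force: 0.0
```

>>> servo_tool --rows '[[[0, 0, 0, 0.003, 0, 0, -0.7], [0, 0, 0, 0.003, 0, 0, -0.7], [0, 0, 0, 0.003, 0, 0, -0.7], [0, 0, 0, 0.003, 0, 0, -0.7], [0, 0, 0, 0.003, 0, 0, -0.7], [0, 0, 0, 0.003, 0, 0, -0.7], [0, 0, 0, 0.002, 0, 0, -0.7], [0, 0, 0, 0, 0, 0, -0.7]]]'

```text
t: 17.0
tcp_pos: [0.5833, 0.068, 0.0269]
tool_rot: [1.0, -0.024, 0.001, 0.0]
force: [-0.1, 0.6, -0.5]
finger_gap: 0.152
gripper_force: 0.0
```

>>> servo_tool --rows '[[[0, 0, 0, 0.001, 0, 0, -0.7], [0, 0, 0, 0.001, 0, 0, -0.7], [0, 0, 0, 0.001, 0, 0, -0.7], [0, 0, 0, 0.001, 0, 0, -0.7], [0, 0, 0, 0.001, 0, 0, -0.7], [0, 0, 0, 0.001, 0, 0, -0.7], [0, 0, 0, 0.001, 0, 0, -0.7], [0, 0, 0, 0, 0, 0, -0.7]]]'

```text
t: 17.67
tcp_pos: [0.5899, 0.0678, 0.0268]
tool_rot: [1.0, -0.024, 0.0, 0.0]
force: [-0.8, 0.5, -0.1]
finger_gap: 0.151
gripper_force: 0.2
```

>>> servo_tool --rows '[[[0, 0, 0, 0.001, 0, 0, -0.7], [0, 0, 0, 0.001, 0, 0, -0.7], [0, 0, 0, 0.001, 0, 0, -0.7], [0, 0, 0, 0.001, 0, 0, -0.7], [0, 0, 0, 0, 0, 0, -0.7]]]'

```text
t: 18.08
tcp_pos: [0.5912, 0.0678, 0.0266]
tool_rot: [1.0, -0.023, -0.003, -0.0]
force: [-5.4, 0.2, 3.3]
finger_gap: 0.153
gripper_force: 2.6
```

>>> servo_tool --rows '[[[0, 0, 0, 0.001, 0, 0, -0.7], [0, 0, 0, 0.001, 0, 0, -0.7], [0, 0, 0, 0, 0, 0, -0.7], [0, 0, 0, 0, 0, 0, -0.7]]]'

```text
t: 18.42
tcp_pos: [0.5912, 0.0678, 0.0264]
tool_rot: [1.0, -0.023, -0.005, -0.0]
force: [-6.9, -1.1, 5.9]
finger_gap: 0.149
gripper_force: 4.1
```

It's firm against the stop. I'll back off and check.

>>> servo_tool --rows '[[[0, 0, 0, -0.004, 0, 0, -0.7], [0, 0, 0, -0.015, 0, 0, -0.7], [0, 0, 0, -0.03, 0, 0, -0.7], [0, 0, 0, -0.04, 0, 0, -0.7], [0, 0, 0, 0, 0, -0.04, -0.7], [0, 0, 0, 0, 0, -0.04, -0.7], [0, 0, 0, -0.04, 0, 0, -0.7], [0, 0, 0, 0, 0, 0, -0.7]]]'

```text
t: 19.08
tcp_pos: [0.4603, 0.0744, 0.1083]
tool_rot: [1.0, -0.023, -0.003, -0.0]
force: [-3.0, 0.3, -1.1]
finger_gap: 0.152
gripper_force: 0.0
```

Run:
```python
from h import *
a=manip.snapshot("top");b=manip.snapshot("side")
s=manip.sense(); print(s['t'],s['tcp_pos'],s['force'])
o=np.zeros((600,800,3),np.uint8); o[:400,:420]=cv2.resize(a[145:245,190:295],(420,400)); o[:532,420:]=cv2.resize(b[165:270,250:325],(380,532))
cv2.imwrite("pics/end.png",o)
print(orange("side",b),orange("top",a))
```

```text
19.1833 [0.46623116 0.0737034  0.10758028] [ 0.40591462 -0.61821822  0.46697261]
((637.8374633789062, 67.78590393066406), (46.26675796508789, 70.92977142333984), 86.72962188720703, (269, 215, 26, 17)) ((637.3220825195312, 64.89097595214844), (45.28903579711914, 71.20568084716797), 86.98978424072266, (258, 168, 20, 29))
```

View pics/end.png

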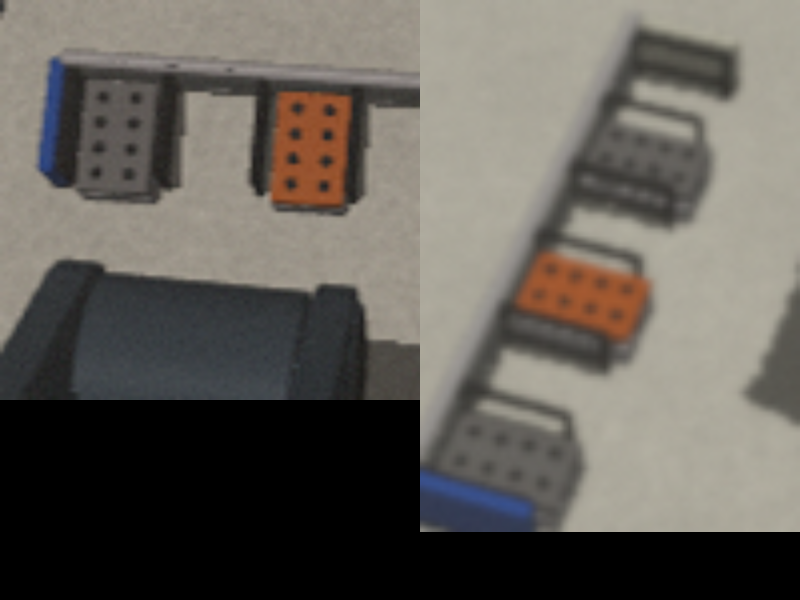

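The orange cassette is at top crop (312,150), in gap 3 with one empty gap between it and the grey cassette in gap 1. It lines up with the home grey ones, and the robot is clear.

```bash
python3 -c "
from station import manip
print(manip.sign_off())"
```

```text
the job is handed in; nothing more can be done
None
```

I ran the closed fingertip along the rail from gap 1 to gap 3, then pushed the orange cassette fully home into gap 3 against the back stop; I touched nothing else and handed in at about 19 s.

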